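# Bolt the inlay turntable

### The arm

A 6-joint arm with a two-finger parallel gripper is mounted at the origin on the work surface. World frame = base frame: x ahead of the robot, y to its left, z up, the work surface at z = 0. Lengths are in m, angles in rad, forces in N, time in s.
With the tool pointing down it reaches from about 0.275 to 0.875 m from the base axis. Payload 12.5 kg.
Tool frame: the origin (TCP) lies at the very end of the fingers, on their centre line; the grasp point (between the pads) lies 19 mm behind it; z points along the fingers, y is the line along which they close (so a half turn about z gives the same grasp; the last joint's range is limited). The gripper opens to 85 mm and grips with 20 to 120 N. Pads are 22 mm wide; open, the fingers measure 114 mm over their backs; the gripper's body (76 mm by 85 mm) begins 54 mm behind the grasp point. The pads swing forward as they close: fully open they stand 13 mm farther back than shut.
Start: joints at [1.039, 0.351, 1.652, -0, 1.139, -0.085], TCP at [0.238, 0.496, 0.192] pointing down, gripper open.
Joint ranges: [-2.75, 2.75], [-0.79, 2.1], [0.01, 2.65], [-1.57, 4.71], [0.07, 3.14], [-2.87, 2.87]. Speed limits (rad/s): [2.22, 2.22, 2.79, 3.14, 3.14, 3.14].

### API

Orientations are given as a 3x3 rotation matrix whose columns are the frame's x, y, z axes.
In Python, from bench import manip gives the robot as it stands. Calls block until the motion is done:
- manip.move_ptp(position, orientation): joint-space move of the TCP to a pose.
- manip.move_l(position, attitude=None, max_speed=0.15): straight line of the TCP; attitude=None keeps the orientation; max_speed is the mean speed in m/s.
- manip.move_j(angles): joint-space move.
- manip.set_gripper(opening, effort=None): opening from 0.0 (shut) to 1.0 (fully open); effort is the grip in N (None keeps the last); returns when the fingers have stopped.
- manip.dwell(seconds).
- manip.inverse_kinematics(position, orientation): joint angles nearest the present ones, or None.
- manip.grab_frame(name): name is "scene" or "top" or "wrist"; returns (picture, depth): 480x640x3 uint8, red, green, blue; 480x640 float32, m along the optical axis (not along the pixel's ray), 0 where there is no reading.
- manip.get_calibration(name): a dict with "camera_matrix" (3x3 intrinsics, pixels), "k1" (the pictures are not rectified: a ray, as slopes to the right and down, at radius r is drawn at 1 + k1 r^2 times it, then the intrinsics apply), "R" (3x3) and "t" (3): a world point X has camera coordinates R X + t. Camera axes: x right, y down, z forward; pixel columns grow to the right and rows downward; lengths in m; the calibration is good to about 2 mm. A picture is of the moment at which its call begins: read the wrist's pose just before it. get_calibration takes no time and is no camera call; for the wrist camera it gives the pose at the moment of the call.
A pose or a line that the arm cannot do raises manip.Unreachable and nothing moves.
- manip.sign_off(): hands the job in; it is judged then, once.
Trained networks look in the newest picture that a camera, given by its name, has taken for a name from the list of things; names that differ only in an ending like _2 or _b are one class to them, and where a whole thing is asked for, a point or a joint stands for the part that bears it (a point fixed in the world has none). Each returns a list of dicts, best first, with "confidence" (0 to 1); they miss things now and then, are a little off and sometimes report something else, mostly with a low value. They report only what shows in the picture. A call takes as long as a camera call.
- manip.look_for(camera, name): "at" ([x, y, z] in m, in world coordinates, good to about 4 mm: the middle of the surface that is visible of it).
Readings, each from a call of its own:
- manip.current_time(): time.
- manip.current_qpos(): joint angles.
- manip.current_joint_vel(): joint speeds.
- manip.current_joint_torque(): joint torques, N m.
- manip.current_ee_pos(): TCP position.
- manip.current_tcp_rot(): TCP orientation.
- manip.current_force(): force on the tool from outside, world axes, zero at the start.
- manip.current_ft_torque(): the same for the moment, N m.
- manip.current_grip_width(): opening from 0.0 (shut) to 1.0 (fully open).
- manip.current_grip_force(): force on a finger pad.
Only numpy, scipy, OpenCV 4.12 (cv2) and the standard library are available. Lean on these libraries where they do the work, as an engineer would, in place of code of your own. Each camera call takes 0.05 s, during which the arm holds its last target. There are 200 camera calls.

### The job

Lock the turntable so that the inlaid plate cannot turn: press the yellow spring catch down with one fingertip and, keeping it held down, push the red knob of the bolt with the other fingertip until the bolt is fully home. Then let go and move clear, so that the catch springs back up behind the bolt. Do not pinch or lift anything, do not turn the turntable, and leave the bottle, jar, cup and brush where they are.

Things in the scene. Friction and masses are not known exactly. Their poses are not given: they have to be found in the camera images.
- station: Green steel base, 16 mm thick, fixed to the bench (x -105 to 95, y -85 to 85 mm), carrying bolt, catch and turntable. Origin: on the bench top, midway between the rows of bolt and catch. x points the way the bolt slides home (to the turntable), z up. Heights below are above the bench. Side by side: bolt knob at y -36, catch at y +32.5 mm, 37 mm free between them.
- bolt (a joint): Slide of the steel bolt along station x in m: 0 drawn, 0.052 fully home at its stop; starts at 0 to 0.005. About 3 N of friction; stays where left. Teeth on its side stop it against the catch within 6 mm, and again every 11 mm, unless the catch is held down by 7 mm or more; past 0.049 the last tooth has passed and the catch can spring up behind it.
- catch (a joint): How far the yellow spring catch is pressed straight down, in m: 0 up, 0.011 at its bottom stop. It takes about 3 N to begin to move and 7 N at the bottom, and springs back up when let go, unless a bolt tooth is over it.
- turntable (a joint): Turn of the turntable in rad, 0 with its fork facing the bolt. Stiff, but free to turn. Its axis is at station x 240, y -36 mm; the round inlaid plate on it has 130 mm radius and its top is 60 mm high. A steel saddle, 54 mm high, bridges the bolt at station x 54 to 70 mm.
- knob_push (a point): Middle (63 mm high) of the upright flat rear face of the red bolt knob: push it towards station +x. Knob: 12 mm thick along x, 28 mm wide along y, from 44 to 82 mm high, on a 16 mm wide steel bar whose top is 44 mm high. At bolt 0 this point is at station x -30, y -36 mm. Behind the face, above the bar's height, it is free; the bar runs on 50 mm behind it.
- catch_top (a point): Middle of the top of the yellow spring catch, a flat level bar 120 mm long along station x (x -85 to 35), 35 mm wide along y, 6 mm thick. Its top is 64 mm high when up, 53 mm when fully pressed. It goes down alike wherever it is pressed, and a fingertip may slide along it while pressing.
- bottle: Amber bottle with a black cap, 48 mm across, 120 mm high, standing loose on the bench; origin at the centre of its underside. Not to be disturbed.
- jar: Green jar with a white lid, 56 mm across, 70 mm high, standing loose on the bench; origin at the centre of its underside. Not to be disturbed.
- cup: Blue open cup, 60 mm across, 60 mm high, standing loose on the bench; origin at the centre of its underside. Not to be disturbed.
- brush: Brush, 170 mm long, lying loose on the bench along its own x axis, 42 mm wide and 20 mm high at most, on the robot's side of the base; origin under the middle of its length. Not to be disturbed.

How it is judged:
By the outcome, as a careful person would: the job done as asked, in the order asked, and still so for the second after the job is handed in, with the robot touching nothing.
It also fails if it takes over 32 s, if anything falls off the work surface, if the arm or the gripper's body presses on something with over 40 N, if the wrist force passes 120 N, or if a joint passes its speed limit or range.

## Working session

There is one attempt and no reset: what is moved stays moved. The work goes in short steps, each a Python script; the robot and the scene stay as the last script left them, time stands still between calls to the robot, and variables do not carry over. Pictures are saved under pics/ and viewed, at most 10 in all, crops included, and the job is handed in when it is done.

```bash
mkdir -p pics; python3 - <<'E'
from bench import manip
import cv2, numpy as np
print(manip.current_time())
for c in ("scene","top"):
    p,d=manip.grab_frame(c); cv2.imwrite(f"pics/{c}1.png",p[:,:,::-1]); np.savez(f"pics/{c}1.npz",p=p,d=d)
    for n in ("station","knob_push","catch_top","turntable","bottle","jar","cup","brush"):
        r=manip.look_for(c,n); print(c,n,[(np.round(x["at"],3).tolist(),round(x["confidence"],2)) for x in r[:2]])
print(manip.current_time(), manip.current_tcp_rot())
E
```

```text
0.0
scene station [([0.771, -0.098, 0.058], 0.65)]
scene knob_push [([0.557, -0.078, 0.042], 0.76)]
scene catch_top [([0.568, -0.01, 0.061], 0.88)]
scene turntable [([0.807, -0.125, 0.06], 0.89)]
scene bottle [([0.499, -0.2, 0.076], 0.91)]
scene jar [([0.582, -0.217, 0.066], 0.92)]
scene cup [([0.609, 0.122, 0.037], 0.97)]
scene brush [([0.387, 0.001, 0.014], 0.73)]
top station [([0.723, -0.082, 0.061], 0.65), ([0.556, -0.007, 0.062], 0.17)]
top knob_push [([0.556, -0.073, 0.042], 0.7)]
top catch_top [([0.556, -0.008, 0.063], 0.87)]
top turntable [([0.614, 0.118, 0.02], 0.64)]
top bottle [([0.483, -0.192, 0.08], 0.92)]
top jar [([0.575, -0.208, 0.071], 0.69)]
top cup [([0.616, 0.121, 0.019], 0.9)]
top brush [([0.383, 0.007, 0.017], 0.81)]
0.9 [[-9.01818223e-01  4.32115601e-01  2.68136895e-05]
 [ 4.32115601e-01  9.01818223e-01  1.14103644e-05]
 [-1.92504774e-05  2.18766881e-05 -1.00000000e+00]]
```

View pics/top1.png

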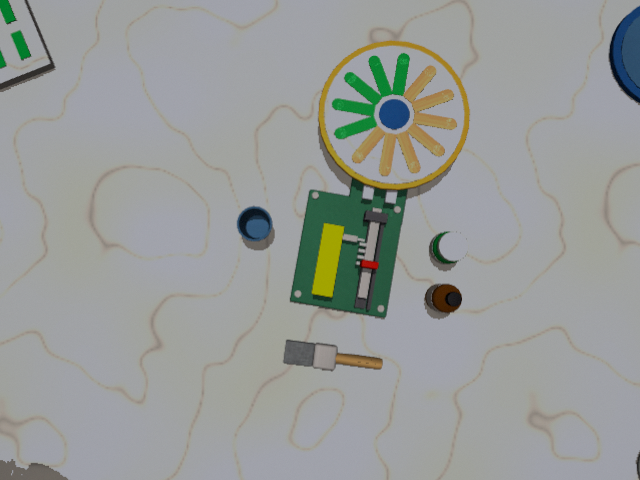

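View pics/scene1.png

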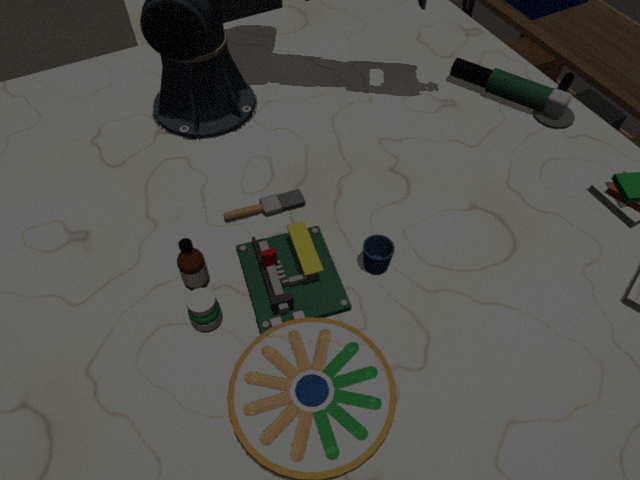

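The top view shows the yellow catch running from (330,225) to (323,297), the red knob at (369,265) and the turntable centred at (394,114). The brush is below the base at (333,355), the bottle and jar are to the right, and the cup is to the left. The scene view agrees with this. Next I'll fit the station pose.

```bash
cat > h.py <<'E'
from bench import manip
import cv2, numpy as np
def cloud(c,p,d,cal):
    K=np.array(cal["camera_matrix"]); v,u=np.mgrid[:480,:640]
    s=cv2.undistortPoints(np.stack([u,v],-1).reshape(-1,1,2).astype(float),K,np.array([cal["k1"],0,0,0,0.])).reshape(480,640,2)
    C=np.dstack([s[...,0]*d,s[...,1]*d,d]).astype(float)
    return (C-np.array(cal["t"]))@np.array(cal["R"])
def fit(c,p,d,cal):
    X=cloud(c,p,d,cal); h=cv2.cvtColor(p,cv2.COLOR_RGB2HSV); ok=d>0
    near=ok&(np.hypot(X[...,0]-.55,X[...,1]+.03)<.16)
    y=near&(abs(h[...,0].astype(int)-29)<5)&(h[...,1]>170)&(h[...,2]>90)&(X[...,2]>.05)
    r=near&((h[...,0]<6)|(h[...,0]>174))&(h[...,1]>170)&(h[...,2]>90)&(X[...,2]>.045)
    Y=X[y]; R=X[r]
    (cx,cy),(w,l),a=cv2.minAreaRect((Y[:,:2]*1000).astype(np.float32)); 
    B=cv2.boxPoints(((cx,cy),(w,l),a)); e=max((B[1]-B[0],B[2]-B[1]),key=np.linalg.norm); e=e/np.linalg.norm(e); e*=np.sign(e[0])
    n=np.array([-e[1],e[0]]); org=np.array([cx,cy])+25*e-32.5*n
    print(c,"catch mm",round(cx),round(cy),"size",round(w),round(l),"z",np.median(Y[:,2]).round(4),"yaw",np.arctan2(e[1],e[0]).round(4),"org",org.round(1),"n",y.sum(),r.sum())
    Q=(R[:,:2]*1000-org)@np.c_[e,n]
    t=R[:,2]>.07
    for q in (Q,Q[t]): 
        if len(q): print(" knob st x",np.percentile(q[:,0],[3,97]).round(1),"y",np.percentile(q[:,1],[3,97]).round(1))
    print(" knob z",np.percentile(R[:,2],[3,97]).round(4))
    return org/1000,e,n,X
E
python3 - <<'E'
from h import *
for c in ("top","scene"):
    f=np.load(f"pics/{c}1.npz"); org,e,n,X=fit(c,f["p"],f["d"],manip.get_calibration(c))
    S=(X[...,:2]-org)@np.c_[e,n]*1000
    # turntable rim top
    m=(abs(X[...,2]-.06)<.006)&(np.hypot(S[...,0]-240,S[...,1]+36)<150); P=X[m][:,:2]*1000
    ce,rad=cv2.minEnclosingCircle(P.astype(np.float32)); ce=np.array(ce); v=ce-org*1000
    print(" table",ce.round(1),round(rad,1),"yaw from table+catch",(np.arctan2(v[1],v[0])-np.arctan2(-36,240)).round(4),np.linalg.norm(v).round(1),"expect 242.7")
    if c=="top":
        for x in (-60,-40,-20,0,20,40):
            print(x,[int(1000*np.median(X[...,2][(abs(S[...,0]-x)<4)&(abs(S[...,1]-y)<4)])) for y in range(-70,60,8)])
E
```

```text
top catch mm 596 -23 size 57 222 z 0.0647 yaw -0.2901 org [610.7 -61.6] n 1574 115
 knob st x [-70.1 -58.8] y [-41.7 -17.1]
 knob st x [-70.  -58.7] y [-41.7 -17. ]
 knob z [0.0692 0.0855]
 table [ 797.5 -118.6] 129.3 yaw from table+catch -0.1474 195.3 expect 242.7
-60 [16, 16, 17, 82, 82, 82, 82, 42, 17, 17, 16, 16, 64, 65, 64, 64, 17]
-40 [15, 16, 16, 30, 40, 44, 44, 43, 16, 17, 17, 16, 64, 64, 64, 64, 63]
-20 [16, 16, 16, 16, 40, 45, 44, 24, 17, 19, 19, 18, 63, 64, 64, 64, 64]
0 [15, 16, 16, 16, 40, 43, 44, 30, 15, 16, 16, 16, 16, 17, 16, 16, 17]
20 [7, 16, 15, 16, 53, 54, 54, 53, 55, 18, 16, 15, 17, 16, 17, 16, 16]
40 [2, 17, 18, 17, 17, 16, 16, 16, 16, 17, 16, 17, 16, 17, 16, 16, 16]
scene catch mm 550 -4 size 32 117 z 0.0642 yaw -0.1791 org [569.3 -40.6] n 144 5
 knob st x [-21.1 -18.6] y [-44.8 -37.3]
 knob st x [-21.1 -18.6] y [-44.8 -37.3]
 knob z [0.0809 0.0834]
 table [ 798.9 -117.9] 130.3 yaw from table+catch -0.1757 242.3 expect 242.7
```

```bash
python3 - <<'E'
s=open("h.py").read()
s=s.replace("    Y=X[y]; R","    _,L,st,_=cv2.connectedComponentsWithStats(y.astype(np.uint8)); y=L==1+np.argmax(st[1:,4]) \n    Y=X[y]; R").replace("-.55,X[...,1]+.03)<.16","-.55,X[...,1]+.03)<.10")
open("h.py","w").write(s)
E
python3 - <<'E'
from h import *
for c in ("top",):
    f=np.load(f"pics/{c}1.npz"); org,e,n,X=fit(c,f["p"],f["d"],manip.get_calibration(c))
    v=np.array([.798,-.1183])-org
    print("yaw tab",np.arctan2(v[1],v[0])-np.arctan2(-36,240),np.linalg.norm(v))
    S=(X[...,:2]-org)@np.c_[e,n]*1000
    for x in (-60,-40,-20,0,20,40):
            print(x,[int(1000*np.median(X[...,2][(abs(S[...,0]-x)<4)&(abs(S[...,1]-y)<4)])) for y in range(-70,60,8)])
E
```

```text
top catch mm 549 -4 size 35 119 z 0.0648 yaw -0.1793 org [568.2 -40.2] n 1484 115
 knob st x [-26.9 -16.8] y [-48.  -23.3]
 knob st x [-26.9 -16.8] y [-48.  -23.2]
 knob z [0.0692 0.0855]
yaw tab -0.17886025890370788 0.24267147671673253
-60 [17, 16, 39, 40, 44, 43, 15, 16, 15, 16, 17, 64, 64, 64, 65, 60, 16]
-40 [17, 17, 40, 40, 44, 44, 16, 17, 17, 17, 16, 65, 64, 64, 64, 64, 17]
-20 [16, 16, 18, 82, 83, 82, 60, 16, 16, 15, 17, 64, 64, 64, 64, 62, 17]
0 [16, 16, 38, 42, 44, 44, 42, 17, 16, 16, 16, 64, 64, 64, 64, 62, 16]
20 [15, 16, 39, 40, 45, 43, 36, 38, 38, 38, 38, 64, 65, 64, 64, 40, 16]
40 [16, 16, 38, 39, 44, 44, 15, 17, 16, 17, 16, 16, 16, 16, 17, 15, 16]
```

```bash
cat >> h.py <<'E'
YAW=-.179; ORG=np.array([.5685,-.0404]); E_=np.array([np.cos(YAW),np.sin(YAW)]); N_=np.array([-E_[1],E_[0]])
ROT=np.c_[np.r_[-E_,0],np.r_[N_,0],[0,0,-1.]]
def W(x,y,z): return np.r_[ORG+(x*E_+y*N_)/1000,z/1000]
def ST():
    p=manip.current_ee_pos(); f=np.array(manip.current_force()); q=(np.array(p[:2])-ORG)*1000
    return np.r_[q@E_,q@N_,p[2]*1000].round(1), np.r_[f[:2]@E_,f[:2]@N_,f[2]].round(1)
E
python3 - <<'E'
from h import *
manip.move_ptp(W(-52,-1.75,150),ROT)
manip.set_gripper(.635)
manip.move_l(W(-52,-1.75,95)); manip.dwell(.3)
cal=manip.get_calibration("wrist"); p,d=manip.grab_frame("wrist"); cv2.imwrite("pics/w1.png",p[:,:,::-1])
print(ST(),manip.current_grip_width(),manip.current_time(),manip.current_qpos())
E
```

```text
(array([-51.8,  -1.7,  95.5]), array([ 0.3,  0.1, -0.2])) 0.6363264738088671 4.3333 [-1.53319516e-01  4.20043034e-01  1.82286168e+00 -6.86964296e-06
  8.97828434e-01 -1.54514974e+00]
```

View pics/w1.png

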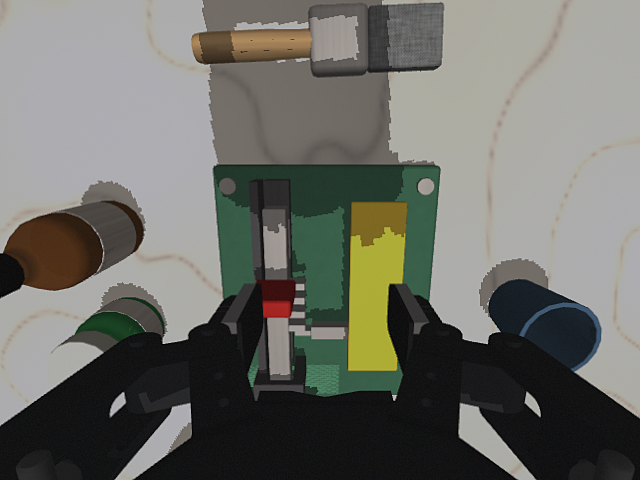

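The wrist view shows the knob at (277,298) and the catch spanning rows 202–370. The fingertips are at about (240,320) and (405,320). I'll project the expected fingertip boxes into this picture to check their spacing and height.

```bash
python3 - <<'E'
from h import *
cal=manip.get_calibration("wrist"); K=np.array(cal["camera_matrix"]); R=np.array(cal["R"]); t=np.array(cal["t"])
p=cv2.imread("pics/w1.png")
print("cam st",((-R.T@t)[:2]-ORG)@np.c_[E_,N_], (-R.T@t)[2], R[2])
def pr(P): return cv2.projectPoints(np.array(P,float).reshape(-1,1,3),cv2.Rodrigues(R)[0],t,K,np.array([cal["k1"],0,0,0,0.]))[0].reshape(-1,2)
for dz,col in ((0,(255,0,255)),(7,(255,255,0))):
    for s in (1,-1):
        q=pr([W(-51.8+a,-1.7+s*b,95.5+dz) for a,b in ((-11,27),(11,27),(11,41.5),(-11,41.5))])
        cv2.polylines(p,[q.round().astype(np.int32)],True,col,1)
q=pr([W(-28,-50,82),W(-28,-22,82),W(-85,15,64),W(-85,50,64),W(35,50,64),W(35,15,64)]).round().astype(int)
for x in q: cv2.circle(p,tuple(map(int,x)),3,(0,255,0),1)
cv2.imwrite("pics/w2.png",cv2.resize(p[180:420,180:480],None,fx=2.5,fy=2.5))
E
```

```text
cam st [-0.11764866 -0.00221546] 0.2768712698978344 [ 0.25579213 -0.04567719 -0.9656521 ]
```

View pics/w2.png

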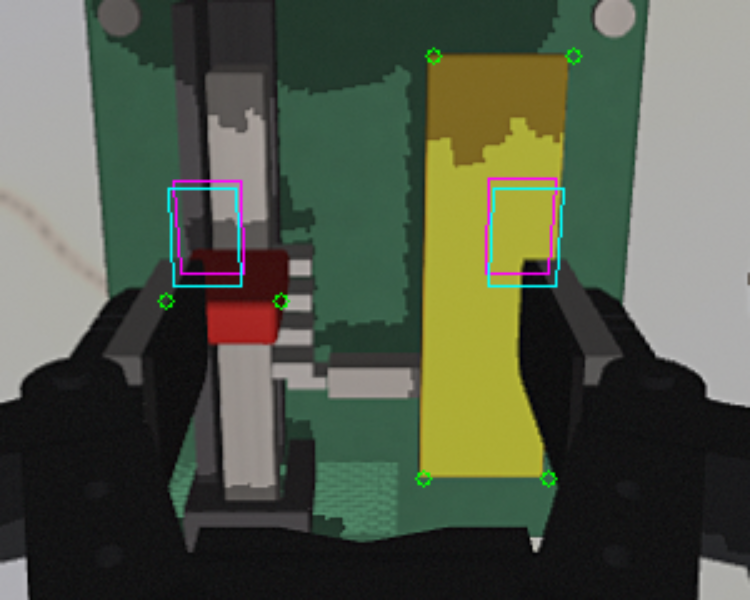

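The catch outline matches, but the fingers look farther apart and higher than I assumed. I'll measure them with the wrist depth.

```bash
cat >> h.py <<'E'
def tips():
    cal=manip.get_calibration("wrist"); q=np.array(manip.current_ee_pos()); p,d=manip.grab_frame("wrist")
    X=cloud("w",p,d,cal); g=(d>0)&(p.max(2)<150)
    T=((X-q)@ROT)*1000   # tool frame mm
    for s in (1,-1):
        m=g&(s*T[...,1]>15)&(s*T[...,1]<70)&(T[...,2]>-45)&(T[...,2]<6)&(abs(T[...,0])<25)
        P=T[m]; 
        if len(P)<5: print("none",s); continue
        zt=np.percentile(P[:,2],99); Q=P[P[:,2]>zt-8]
        print("side",s,len(P),"tip z",zt.round(1),"x",np.percentile(Q[:,0],[2,98]).round(1),"|y|",np.percentile(s*Q[:,1],[2,50,98]).round(1))
E
python3 - <<'E'
from h import *
tips()
manip.set_gripper(.45); print(manip.current_grip_width()); manip.dwell(.1); tips()
E
```

```text
side 1 41 tip z -42.0 x [-8.4 10. ] |y| [26.5 26.6 26.8]
side -1 39 tip z -41.9 x [-8.   8.9] |y| [27.5 27.7 27.9]
0.4541209753948737
side 1 75 tip z -39.7 x [-8.9 11.5] |y| [18.5 18.7 23.6]
side -1 85 tip z -39.7 x [-9.3 11.6] |y| [19.6 19.8 25.3]
```

```bash
python3 - <<'E'
from h import *
cal=manip.get_calibration("wrist"); q=np.array(manip.current_ee_pos()); p,d=manip.grab_frame("wrist")
X=cloud("w",p,d,cal); T=((X-q)@ROT)*1000
print(q, manip.current_time(), "zero depth frac",(d==0).mean())
for v in range(270,400,8):
    print(v,[("%d,%d,%d"%tuple(T[v,u]) if d[v,u]>0 else "-") for u in range(230,280,6)])
o=p.copy(); o[d==0]=(255,0,255)
cv2.imwrite("pics/w3.png",cv2.resize(o[180:420,180:480],None,fx=2.5,fy=2.5)[:,:,::-1])
E
```

```text
[ 0.51700552 -0.03286983  0.09498405] 4.8833 zero depth frac 0.00580078125
270 ['-28,-75,79', '-28,-70,79', '-27,-65,78', '-28,-61,79', '-19,-51,54', '-19,-46,54', '-17,-41,50', '-18,-37,51', '-17,-33,50']
278 ['-34,-76,79', '-34,-71,78', '-34,-66,79', '-34,-61,79', '-25,-51,55', '-25,-47,55', '-23,-42,50', '-24,-38,51', '-23,-33,50']
286 ['-41,-76,79', '-41,-71,79', '-41,-66,79', '-41,-61,78', '-24,-48,38', '-24,-44,38', '12,-24,-51', '11,-21,-49', '10,-19,-47']
294 ['-48,-76,78', '-48,-72,78', '-48,-67,78', '7,-32,-48', '7,-29,-48', '11,-25,-58', '11,-22,-58', '11,-20,-57', '7,-19,-47']
302 ['-55,-77,78', '-55,-72,79', '7,-32,-56', '7,-30,-56', '11,-26,-65', '11,-23,-65', '11,-21,-65', '11,-19,-64', '3,-19,-48']
310 ['-62,-77,77', '-62,-73,79', '8,-30,-64', '7,-29,-63', '11,-24,-71', '11,-22,-71', '11,-20,-71', '8,-19,-65', '1,-19,-50']
318 ['-69,-78,78', '7,-32,-69', '12,-27,-79', '11,-25,-77', '11,-23,-77', '11,-21,-77', '11,-19,-77', '5,-19,-65', '-2,-19,-50']
326 ['13,-29,-86', '13,-27,-86', '13,-25,-86', '12,-24,-84', '13,-22,-85', '9,-21,-78', '9,-19,-78', '2,-19,-66', '-5,-1
[... 523 characters left out ...]
'-89,-36,51']
366 ['17,-22,-111', '17,-20,-111', '17,-19,-112', '17,-18,-112', '17,-16,-111', '17,-15,-112', '-5,-20,-78', '-95,-40,50', '-95,-36,50']
374 ['17,-21,-115', '15,-20,-112', '17,-18,-115', '17,-17,-115', '17,-16,-114', '17,-14,-115', '-10,-20,-77', '-102,-41,50', '-103,-36,51']
382 ['16,-20,-117', '17,-19,-117', '17,-18,-117', '17,-16,-117', '17,-15,-117', '17,-14,-117', '-106,-45,45', '-', '-105,-35,45']
390 ['17,-20,-120', '17,-18,-120', '17,-17,-120', '17,-16,-120', '17,-15,-120', '17,-13,-120', '-109,-44,40', '-109,-40,41', '-109,-35,40']
398 ['17,-19,-122', '17,-18,-122', '17,-17,-122', '17,-15,-123', '19,-14,-124', '17,-13,-122', '17,-12,-122', '10,-12,-114', '10,-11,-114']
```

View pics/w3.png

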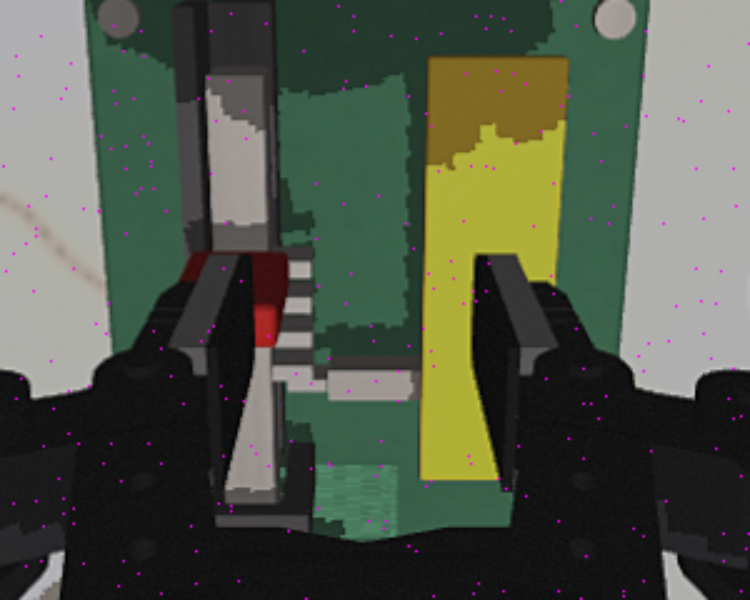

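The scene matches the calibration, but the fingers reconstruct about 40 mm above the reported TCP. I'll check that from the fixed camera.

```bash
python3 - <<'E'
from h import *
q=np.array(manip.current_ee_pos()); print(q, manip.current_grip_width())
for c in ("scene","top"):
    p,d=manip.grab_frame(c); X=cloud(c,p,d,manip.get_calibration(c)); T=((X-q)@ROT)*1000
    m=(d>0)&(abs(T[...,0])<40)&(abs(T[...,1])<70)&(T[...,2]<25)&(T[...,2]>-300)
    P=T[m]; print(c,len(P),np.percentile(P[:,2],[0,50,90,95,98,100]).round(), "z>-60:")
    for a in range(-130,20,10):
        k=P[(P[:,2]>=a)&(P[:,2]<a+10)]
        if len(k): print(a,len(k),k.min(0).round(),k.max(0).round())
    if c=="scene":
        v,u=np.where(m); o=p[max(v.min()-30,0):v.max()+60,u.min()-60:u.max()+60][:,:,::-1]; print(o.shape)
        s=min(780/o.shape[1],580/o.shape[0]); cv2.imwrite("pics/s2.png",cv2.resize(o,None,fx=s,fy=s))
E
```

```text
[ 0.516999   -0.03285761  0.09496649] 0.4466860787007275
scene 5368 [-300. -186.  -92.  -62.   13.   25.] z>-60:
-130 233 [ -19.  -62. -130.] [  -2.   65. -120.]
-120 211 [ -19.  -59. -120.] [  12.   62. -110.]
-110 152 [ -20.  -55. -110.] [  12.   58. -100.]
-100 285 [ -16.  -52. -100.] [ 14.  55. -90.]
-90 107 [-14. -48. -90.] [ 11.  52. -80.]
-80 64 [-13. -31. -80.] [ 11.  33. -70.]
-70 76 [-13. -31. -70.] [  7.  33. -60.]
-60 72 [-12. -31. -60.] [ 10.  33. -50.]
-50 39 [-12. -28. -50.] [ 11.  33. -40.]
10 116 [-39. -47.  10.] [-24. -20.  20.]
(256, 223, 3)
top 29 [-299. -289. -275. -271. -270. -269.] z>-60:
```

View pics/s2.png

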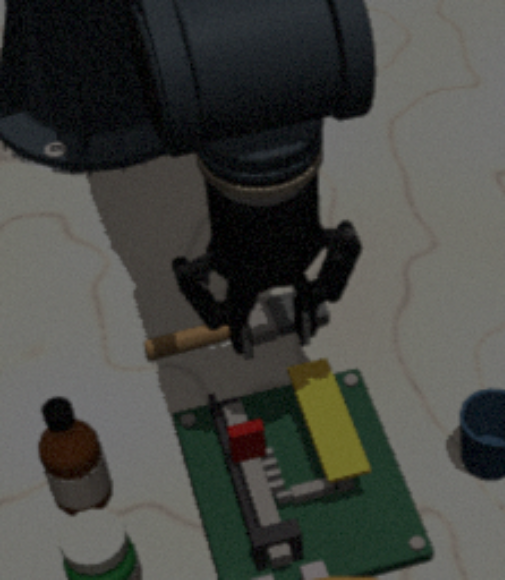

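Both cameras show the real fingertips about 41–43 mm above the reported TCP, with the lateral position correct. I'll find the height by force when touching the catch.

```bash
python3 - <<'E'
from h import *
manip.set_gripper(.635); manip.dwell(.1); tips()
manip.move_l(W(-52,-1.75,34),max_speed=.1); manip.dwell(.15); print(ST())
z=34
while z>4:
    z-=1.5; manip.move_l(W(-52,-1.75,z),max_speed=.05); manip.dwell(.05)
    s,f=ST(); print(z,s,f)
    if f[2]>6.2 or np.hypot(f[0],f[1])>6: break
print(manip.current_time())
E
```

```text
side 1 40 tip z -42.4 x [-7.3  9.8] |y| [26.4 26.6 26.8]
side -1 39 tip z -42.5 x [-7.7  8.8] |y| [27.5 27.7 29.5]
(array([-51.5,  -1.7,  34.6]), array([-0.1,  0.2, -1. ]))
32.5 [-52.   -1.8  32.6] [-0.3  0.7 -0.3]
31.0 [-52.1  -1.7  30.9] [-0.   0.8 -0.4]
29.5 [-52.   -1.7  29.4] [0.5 0.9 0. ]
28.0 [-52.1  -1.7  27.9] [ 0.1  1.5 -0.2]
26.5 [-52.1  -1.7  26.5] [-0.3  0.3 -0.9]
25.0 [-52.1  -1.8  24.9] [ 0.7  0.2 -0.2]
23.5 [-52.   -1.8  23.5] [-0.1  0.3 -0.2]
22.0 [-52.   -1.7  22. ] [-0.4  0.3 -0.1]
20.5 [-51.9  -1.7  20.6] [-0.3  1.   3.4]
19.0 [-51.9  -1.7  19.1] [-0.5  0.8  4.2]
17.5 [-51.9  -1.7  17.5] [0.1 0.9 4.8]
16.0 [-51.9  -1.7  16. ] [0.3 1.4 5.2]
14.5 [-51.9  -1.7  14.6] [-0.   1.3  5.5]
13.0 [-51.9  -1.7  13.2] [-0.6  0.6  5.5]
11.5 [-51.9  -1.7  11.7] [-0.6  0.3  6. ]
10.0 [-51.9  -1.7  10.2] [-1.5  0.   6.9]
11.1417
```

```bash
python3 - <<'E'
from h import *
x=-52
while x<18:
    x+=5 if x<3 else 1; manip.move_l(W(x,-1.75,10.3),max_speed=.05); manip.dwell(.03)
    s,f=ST(); print(x,s,f)
    if abs(f[0])>13 or f[2]<3: print("stop"); break
print(manip.current_time())
p,d=manip.grab_frame("top"); fit("top",p,d,manip.get_calibration("top"))
p,d=manip.grab_frame("scene"); cv2.imwrite("pics/s3.png",cv2.resize(p[200:360,200:400],None,fx=3,fy=3)[:,:,::-1])
E
```

```text
-47 [-47.6  -1.8  10.3] [-2.4 -0.3  7.7]
-42 [-43.   -1.8  10.3] [-5.6 -1.2  8.8]
-37 [-38.   -1.8  10.3] [-5.3 -0.3  9.5]
-32 [-34.2  -1.8  10.2] [-10.8  -0.2  14.4]
-27 [-29.5  -1.8  10.2] [-11.6  -1.2  16.1]
-22 [-24.5  -1.8  10.2] [-11.4   0.1  14.6]
-17 [-19.4  -1.8  10.2] [-11.3   0.   15.2]
-12 [-14.3  -1.7  10.2] [-11.9   0.2  14.7]
-7 [-9.1 -1.7 10.2] [-10.9  -0.3  13.7]
-2 [-4.  -1.7 10.3] [-10.6   0.2  13. ]
3 [ 1.1 -1.7 10.2] [-9.8  0.7 12.2]
4 [ 1.7 -1.7 10.2] [-11.5  -0.5  14.4]
5 [ 2.7 -1.7 10.2] [-11.8   0.6  14.9]
6 [ 3.7 -1.7 10.2] [-11.3  -0.5  13.5]
7 [ 4.7 -1.7 10.2] [-11.2   0.6  13.8]
8 [ 5.7 -1.7 10.2] [-11.6  -0.2  13.6]
9 [ 6.7 -1.7 10.2] [-11.2   0.5  13.3]
10 [ 7.7 -1.7 10.2] [-11.2   0.4  13.7]
11 [ 8.8 -1.7 10.2] [-11.1  -0.5  13. ]
12 [ 9.8 -1.8 10.2] [-11.3  -0.2  13.7]
13 [10.8 -1.7 10.2] [-10.7  -0.5  11.9]
14 [11.  -1.8 10.2] [-15.4  -0.2  17.5]
stop
17.375Traceback (most recent call last):
  File "<stdin>", line 8, in <module>
  File "h.py", line 13, in fit
    _,L,st,_=cv2.connectedComponentsWithStats(y.astype(np.uint8)); y=L==1+np.argmax(st[1:,4])
                                                                          ~~~~~~~~~^^^^^^^^^^
    return _wrapfunc(a, 'argmax', axis=axis, out=out, **kwds)
    return bound(*args, **kwds)
ValueError: attempt to get argmax of an empty sequence
```

The arm stopped at station x 11, which is where the bolt should be fully home, and the force rose there. I'll confirm the stop, release and look.

```bash
python3 - <<'E'
from h import *
for x in (15,16.5): manip.move_l(W(x,-1.75,10.3),max_speed=.05); manip.dwell(.1); print(ST())
manip.move_l(W(6,-1.75,10.3),max_speed=.06); print(ST())
manip.move_l(W(6,-1.75,110),max_speed=.15); print(manip.current_time())
manip.move_ptp(W(-200,60,200),ROT); manip.dwell(.2); print(ST(),manip.current_time())
p,d=manip.grab_frame("top"); cv2.imwrite("pics/t4.png",cv2.resize(p[20:330,260:480],None,fx=1.9,fy=1.9)[:,:,::-1])
fit("top",p,d,manip.get_calibration("top"))
p,d=manip.grab_frame("scene"); fit("scene",p,d,manip.get_calibration("scene"))
for n in ("bottle","jar","cup","brush"): print(n,[np.round(r["at"],3) for r in manip.look_for("scene",n)[:1]])
E
```

```text
(array([10.9, -1.7, 10.2]), array([-20.6,  -0.1,  21.5]))
(array([10.9, -1.7, 10.1]), array([-29.5,  -0.9,  28.3]))
(array([ 6. , -1.8, 10.7]), array([-1.6,  0.1,  6.7]))
19.2667
(array([-199.4,   59.8,  199.5]), array([ 0.1, -0. , -1.2])) 20.3917
top catch mm 549 -4 size 35 119 z 0.0648 yaw -0.18 org [568.  -40.2] n 1486 110
 knob st x [22.3 32.1] y [-47.8 -23.3]
 knob st x [22.3 32.1] y [-47.8 -23.3]
 knob z [0.0778 0.0864]
scene catch mm 496 8 size 6 2 z 0.0632 yaw 1.1004 org [535.8  15.8] n 5 22
 knob st x [-71.6 -50.9] y [-98.1 -87.9]
 knob st x [-71.6 -50.9] y [-98.1 -87.9]
 knob z [0.08   0.0838]
bottle [array([ 0.498, -0.203,  0.074])]
jar [array([ 0.584, -0.214,  0.066])]
cup [array([0.607, 0.123, 0.042])]
brush [array([0.388, 0.002, 0.015])]
```

View pics/t4.png

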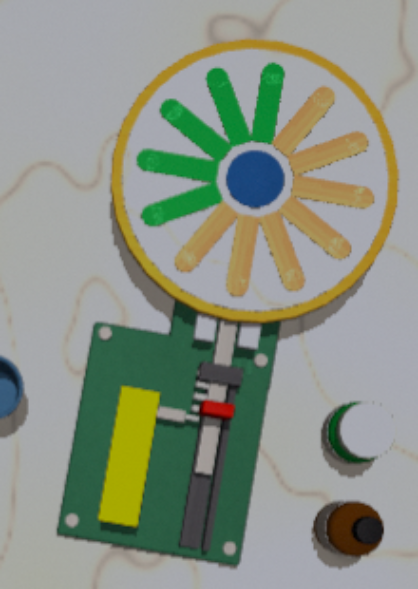

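The bolt tip sits in the turntable's fork at (228,340), the knob at (217,409) is at its stop, and the catch is back up at 64–65 mm. The plate has not turned, and the bottle, jar, cup and brush have not moved.

```bash
python3 -c "
from bench import manip
print(manip.sign_off())"
```

```text
the job is handed in; nothing more can be done
None
```

I handed the job in at about 20.5 s of the 32 s allowed: the bolt is fully home against its stop, the catch has sprung back up behind it, and the turntable and loose items look unmoved in the last camera check.

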